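# Dock the pastry tray and lock it with the cam knob

## Robot

A 6-joint arm with a two-finger parallel gripper is mounted at the origin on the work surface. World frame = base frame: x ahead of the robot, y to its left, z up, the work surface at z = 0. Lengths are in m, angles in rad, forces in N, time in s.
With the tool pointing down it reaches from about 0.375 to 0.75 m from the base axis. Payload 9 kg.
Tool frame: the origin (TCP) lies on the centre line of the jaws, within the pads' length; the fingertips stand 25 mm ahead of it and the grasp point (between the pads) lies 6 mm ahead of it; z points along the fingers, y is the line along which they close (so a half turn about z gives the same grasp; the last joint's range is limited). The gripper opens to 85 mm and grips with 20 to 120 N. Pads are 22 mm wide; open, the fingers measure 114 mm over their backs; the gripper's body (76 mm by 85 mm) begins 54 mm behind the grasp point. The pads swing forward as they close: fully open they stand 13 mm farther back than shut.
Start: joints at [0.896, 0.104, 0.097, 1.564, 0, 1.353], TCP at [0.265, 0.539, 0.256] pointing down, gripper open.
Joint ranges: [-2.99, 2.99], [-0.84, 1.86], [-1.1, 1.16], [-1.84, 2.11], [-1.51, 1.56], [-3.14, 3.14]. Speed limits (rad/s): [2.22, 2.22, 2.57, 3.14, 3.14, 3.14].

## Interface

Orientations are given as a 3x3 rotation matrix whose columns are the frame's x, y, z axes.
In Python, from cell import ctrl gives the robot as it stands. The module is installed in compiled form; this text tells all that it offers.
- The arm moves only by the shell command python3 -m creep 'ROWS' [FORCE]. ROWS is JSON, a list of rows, each an object with "travel": the shift along the tool's x, y, z normalised to -1 to 1, where 1 is 300 mm, a list of three; "dr": the turn, a rotation vector about the tool's x, y, z normalised to -1 to 1, where 1 is 2 rad, a list of three; "fingers": the opening, from 0 (shut) to 1 (fully open). A call has 1 to 20 rows; each row is the pose to reach, as a shift and turn from the pose commanded when the call began, along the tool's axes at that moment; what a row does not reach only later rows make up. A row lasts 1/12 s, in which the tool goes at most 41.7 mm and 7.16 degrees, less where a joint would pass 70% of its speed; a pose out of reach is approached as far as the arm can. A call with a number of a shift or a turn outside -1 to 1 is refused whole. A call with a gripper value outside its range is refused whole. The fingers move at their own pace and stop on an object; FORCE is the grip in N (left out, the last holds). Time passes only in rows, so rows that repeat a pose let the fingers close. It gives the time, the measured TCP pose, the force, the opening and the grip force at its end, in the units of the state.
- ctrl.state(): the state, without advancing time (a new reading comes with each control period).
- ctrl.snapshot(name): name is "side" or "top"; returns a dict with "color" (420x560x3 uint8, red, green, blue), "z_map" (420x560 float32, m along the optical axis (not along the pixel's ray), 0 where there is no reading), "fx", "fy", "cx", "cy" (pixels), "dist" ([k1, k2, p1, p2, k3] as OpenCV has them; the pictures are not rectified), "rvec" (rotation vector, rad) and "tvec" (3), from world to camera coordinates, as OpenCV has them. Camera axes: x right, y down, z forward; pixel columns grow to the right and rows downward; lengths in m; the calibration is good to about 2 mm. A picture is of the moment at which its call begins.
- ctrl.job_done(): hands the job in; it is judged then, once.
Trained networks look in a picture, given as the dict that the camera call returned (one of the last four; its "shot" number tells which), for a name from the list of things; names that differ only in an ending like _2 or _b are one class to them, and where a whole thing is asked for, a point or a joint stands for the part that bears it (a point fixed in the world has none). Each returns a list of dicts, best first, with "confidence" (0 to 1); they miss things now and then, are a little off and sometimes report something else, mostly with a low value. They report only what shows in the picture. A call takes as long as a camera call. They do not tell look-alikes from the thing itself.
- ctrl.trace(picture, query): "mask" (420x560 bool, what is visible of it) and "pixel" ([row, column] in pixels, amid what is visible of it).
The state is a dict: "t": time; "q": joint angles; "joint_vel": joint speeds; "tau": joint torques, N m; "eef_pos": TCP position; "ee_rot": TCP orientation; "force": force on the tool from outside, world axes, zero at the start; "wrist_torque": the same for the moment, N m; "width": opening from 0.0 (shut) to 1.0 (fully open); "finger_force": force on a finger pad.
Only numpy, scipy, OpenCV 4.12 (cv2) and the standard library are available. Lean on these libraries where they do the work, as an engineer would, in place of code of your own. Each camera call takes 0.05 s, during which the arm holds its last target. There are 200 camera calls.

## Task

On the breakfast buffet, lift the small handled pastry tray, keeping it level, and set it flat in the bay of the wooden dock, between the fixed fence and the open jaw. Then turn the red cam knob clockwise (seen from above) until the jaw's sprung roller drops into the cam's notch and the jaw snaps shut on the tray; stop there, do not force the cam on against the roller, and let go. Leave the jar, cup and bowl alone.

Things in the scene. Friction and masses are not known exactly. Their poses are not given: they have to be found in the camera images.
- dock: Fixed pale board flat on the counter, 190 mm (x) by 270 mm (y -80 to +190), 18 mm thick; origin on the counter under the bay's middle, z up; yaw within 0.4. On its top: dark fixed fence, inner face at y -49; aluminium jaw opposite; two end lips 10 mm high, inner faces at x +/-68. Fence and jaw are 26 mm high plus an outward flare to 36 mm. Knob axis upright at x 0, y +112 mm.
- bay (a point): Centre of the bay floor (board top, 18 mm above the dock's origin), axes as the dock's. The tray's underside centre belongs here, tray x along dock x, either way round. The bay is 98 mm wide in y (jaw open) and 136 mm in x, for a 90 by 120 mm tray.
- tray: Loose wooden pastry tray, 120 mm (x) by 90 mm (y), walls 32 mm high, 0.3 to 0.5 kg; origin at the centre of its underside. Stands on the counter right of the dock (lower y), yaw within 0.5. A handle bar runs over its middle on two posts at x +/-42 mm; under the bar it is free down to the pastries, 30 mm above the origin.
- handle (a point): Centre of the tray's dark handle bar, 90 mm above the tray's underside: 94 mm long along tray x, 14 mm thick (y), 16 mm high.
- knob: Cam knob; origin on its upright axis at the board's top, x along the bar. Stays where left; takes 0.1 to 0.4 N m. Below it, turning with it, a brass cam disc, radius 36 mm, with one notch in the rim and a dark steep horn behind it. The notch's bearing to the bar differs each time by up to 0.6 rad: see or feel it. Its middle meets the roller after 0.7 to 1.9 rad of clockwise turn.
- grip (a point): Middle of the knob's red bar, 45 mm above the board's top, on the axis: bar 60 mm long (knob x), 16 mm thick, 30 mm high with upright sides, over a black hub 32 mm wide.
- jaw: Sprung jaw, slides along dock y only; origin mid-face, 13 mm above the bay floor, axes as the dock's. At dock y +49 mm while open; when the roller drops it jumps to about +41, holding the tray against the fence with 8 N (+38 if the bay is empty). Its yoke round the cam (inner faces 45 mm from the knob axis in x, 51 and 56 mm in y) stays within 15 mm of the board top.
- roller (a point): Centre of the jaw's brass roller, 10 mm diameter, riding on the cam rim at the side away from the bay. After a 2 mm rise it slides 8 mm down the notch's flank over 0.3 rad of turn (driving the cam on), then has 0.15 rad of play; past that the horn strikes it and the torque climbs steeply: keep cam on roller under 40 N (1.3 N m on the knob).
- jar: Amber jam jar with red lid, 56 mm across, 85 mm high; origin under its centre. Bystander.
- cup: White cup, 70 mm across, 75 mm high; origin under its centre. Bystander.
- bowl: Blue bowl, 100 mm across, 45 mm high; origin under its centre. Bystander.
Not all that is in view belongs to the job. Of the things that look like the tray, take the one that is farthest from the robot's base at the start.

How it is judged:
On the way, in this order (a step that is already met when the one before it is completed fails the run):
1. the tray lies flat in the bay while the jaw is still open (x of tray in the frame of dock between -0.015 and 0.015 m and z of tray in the frame of dock between 0.014 and 0.0215 m and angle between the x axis of tray and the x axis of dock, either way round below 0.12 rad and y of jaw in the frame of dock above 0.046 m), for 0.2 s.
2. the roller has dropped into the notch and the jaw holds the tray (y of jaw in the frame of dock below 0.0435 m and contact force between jaw and tray above 3 N), for 0.2 s.
At the end, for the whole second after the job is handed in: Tray flat on the bay floor (within 4 mm), within 15 mm of the bay's middle along the dock's x and 0.12 rad of square; roller in the notch, the jaw's face shut to 39 to 43.5 mm in the dock's y and pressing the tray with over 3 N; tray and knob at rest (all of step 2 and x of tray in the frame of dock between -0.015 and 0.015 m and z of tray in the frame of dock between 0.014 and 0.0215 m and angle between the x axis of tray and the x axis of dock, either way round below 0.12 rad and y of jaw in the frame of dock above 0.039 m and linear speed of tray below 0.01 m/s and angular speed of knob below 0.05 rad/s); the robot touches nothing.
It fails at once if the cam is forced against the roller (more than 40 N between cam and jaw) (contact force between knob and jaw above 40 N).
It fails at once if the tray is tipped by more than 0.35 rad (angle between tray's own z axis and vertical above 0.35 rad).
It fails at once if the jam jar is pushed by more than 30 mm or tipped (distance of jar from where it was at the start of the episode above 0.03 m or angle between jar's own z axis and vertical above 0.4 rad).
It fails at once if the white cup is pushed by more than 30 mm or tipped (distance of cup from where it was at the start of the episode above 0.03 m or angle between cup's own z axis and vertical above 0.4 rad).
It fails at once if the blue bowl is pushed by more than 30 mm or tipped (distance of bowl from where it was at the start of the episode above 0.03 m or angle between bowl's own z axis and vertical above 0.4 rad).
It also fails if it takes over 72 s, if anything falls off the work surface, if the arm or the gripper's body presses on something with over 40 N, if the wrist force passes 120 N, or if a joint passes its speed limit or range.

## Working session

There is one attempt and no reset: what is moved stays moved. The work goes in short steps, Python scripts to look and compute and a shell command to move; the robot and the scene stay as the last step left them, time stands still between calls to the robot, and variables do not carry over. Pictures are saved under pics/ and viewed, at most 10 in all, crops included, and the job is handed in when it is done.

```bash
mkdir -p pics
cat > h.py <<'E'
import numpy as np, cv2
from cell import ctrl
def cloud(s):
    h,w=s["z_map"].shape
    K=np.array([[s["fx"],0,s["cx"]],[0,s["fy"],s["cy"]],[0,0,1.]])
    uv=np.stack(np.meshgrid(np.arange(w),np.arange(h)),-1).reshape(-1,1,2).astype(float)
    n=cv2.undistortPoints(uv,K,np.array(s["dist"],float)).reshape(h,w,2)
    z=s["z_map"]; P=np.dstack([n*z[...,None],z])
    R=cv2.Rodrigues(np.array(s["rvec"],float))[0]
    W=(P-np.array(s["tvec"]).ravel())@R
    W[z<=0]=np.nan
    return W
def save(s,n,crop=None,k=1):
    im=s["color"][...,::-1]
    if crop: r0,r1,c0,c1=crop; im=im[r0:r1,c0:c1]
    cv2.imwrite("pics/"+n,cv2.resize(im,None,fx=k,fy=k,interpolation=cv2.INTER_CUBIC))
E
python3 - <<'E'
from h import *
for c in("top","side"):
    s=ctrl.snapshot(c); save(s,c+"0.png"); W=cloud(s)
    for q in("tray","handle","dock","knob","grip","roller","jaw","jar","cup","bowl"):
        for d in ctrl.trace(s,q):
            m=d["mask"]; print(c,q,round(d["confidence"],2),np.round(d["pixel"]),m.sum(),np.round(np.nanmedian(W[m],0),3) if m.any() else '')
E
```

```text
top tray 0.65 [233. 390.] 1566 [ 0.523 -0.316  0.018]
top tray 0.6 [302. 395.] 1735 [ 0.35  -0.331  0.017]
top handle 0.87 [234. 390.] 1571 [ 0.523 -0.317  0.018]
top handle 0.74 [302. 397.] 1704 [ 0.35  -0.33   0.017]
top dock 0.68 [224. 227.] 6812 [0.521 0.132 0.021]
top dock 0.47 [223. 206.] 568 [0.526 0.186 0.038]
top knob 0.72 [223. 206.] 573 [0.525 0.186 0.038]
top grip 0.76 [220. 201.] 554 [0.526 0.185 0.038]
top grip 0.63 [206. 209.] 833 [0.529 0.189 0.034]
top roller 0.72 [221. 221.] 698 [0.529 0.178 0.035]
top roller 0.5 [165. 380.] 950 [ 0.718 -0.286  0.021]
top jaw 0.81 [217. 223.] 761 [0.526 0.178 0.035]
top jar 0.92 [147. 332.] 443 [ 0.745 -0.147  0.082]
top jar 0.6 [221. 206.] 605 [0.526 0.186 0.038]
top cup 0.7 [287. 311.] 535 [ 0.373 -0.108  0.013]
top bowl 0.63 [168. 378.] 1029 [ 0.717 -0.287  0.021]
top bowl 0.55 [222. 226.] 6732 [0.521 0.132 0.021]
side tray 0.68 [392. 203.] 4700 [ 0.35  -0.339  0.019]
side handle 0.94 [350. 302.] 4087 [ 0.522 -0.327  0.017]
side handle 0.62 [390. 203.] 4700 [ 0.35  -0.339  0.019]
side dock 0.84 [194. 238.] 5770 [0.519 0.107 0.02 ]
side knob 0.76 [164. 228.] 581 [0.525 0.185 0.048]
side grip 0.91 [164. 228.] 597 [0.524 0.185 0.049]
side roller 0.85 [175. 236.] 842 [0.524 0.134 0.034]
side roller 0.48 [193. 234.] 5882 [0.519 0.107 0.019]
side jaw 0.59 [182. 234.] 858 [0.52  0.134 0.034]
side jar 0.73 [163. 229.] 542 [0.525 0.185 0.049]
side jar 0.56 [238. 377.] 1050 [ 0.745 -0.163  0.059]
side cup 0.85 [268. 183.] 1420 [ 0.369 -0.1    0.05 ]
side cup 0.52 [296. 386.] 1968 [ 0.721 -0.271  0.023]
side cup 0.46 [163. 229.] 582 [0.524 0.185 0.049]
side bowl 0.8 [296. 390.] 2010 [ 0.722 -0.27   0.023]
side bowl 0.47 [178. 231.] 836 [0.516 0.134 0.034]
side bowl 0.22 [193. 237.] 5917 [0.519 0.107 0.019]
```

View pics/top0.png

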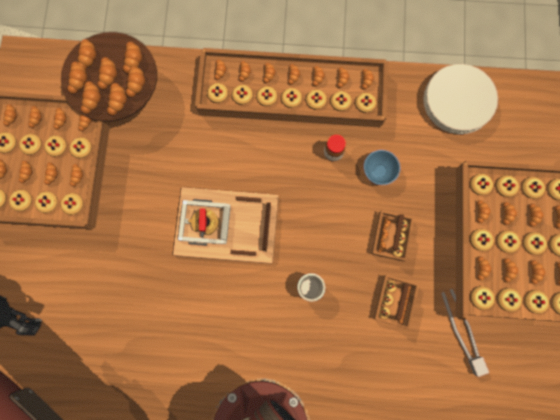

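View pics/side0.png

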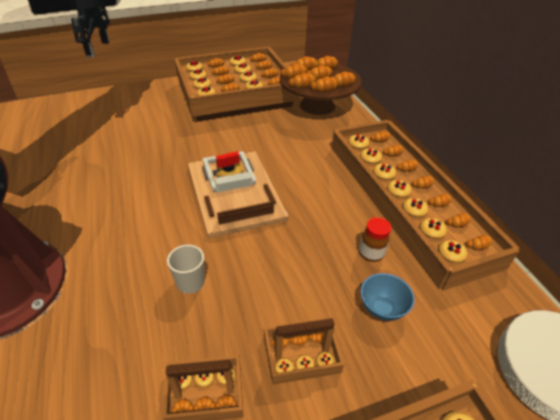

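The top view shows the dock at about (225,227), with the red knob at (220,202). There are two small handled trays: A at pixel (235,392), about 0.61 m from the base, and B at (300,397), about 0.48 m. A is the farthest, so it fits the description. I'll confirm it in a crop and fit the poses.

```bash
cat >> h.py <<'E'
def fit(P):
    r=cv2.minAreaRect((P[:,:2]*1000).astype(np.float32)); return r
def axis(P):
    c=P.mean(0); w,v=np.linalg.eigh(np.cov(P[:,:2].T)); d=v[:,1]; d*=np.sign(d[0]); return c,np.arctan2(d[1],d[0])
E
python3 - <<'E'
from h import *
for c in("top","side"):
    s=ctrl.snapshot(c); W=cloud(s); x,y,z=W[...,0],W[...,1],W[...,2]
    col=s["color"].astype(int)
    if c=="top":
        a=cv2.resize(s["color"][180:270,150:300],None,fx=5,fy=5,interpolation=2)[...,::-1]
        b=cv2.resize(s["color"][205:325,350:450],None,fx=4.5,fy=4.5,interpolation=2)[...,::-1]
        f=np.zeros((600,800,3),np.uint8); a=cv2.resize(a,(400,240)); b=cv2.resize(b,(400,480)); f[:240,:400]=a; f[:480,400:]=b; cv2.imwrite("pics/crop.png",f)
    box=lambda cx,cy,r:(abs(x-cx)<r)&(abs(y-cy)<r)
    for n,(cx,cy) in dict(A=(.523,-.316),B=(.35,-.33)).items():
        m=box(cx,cy,.1)&(z>.075)&(z<.11); P=W[m]
        print(c,n,m.sum(),axis(P),fit(P),np.percentile(P[:,2],[5,50,95]))
        m=box(cx,cy,.11)&(z>.025)&(z<.036); print("  walls",fit(W[m]))
    m=box(.52,.13,.2)&(z>.014)&(z<.022); print(c,"board",fit(W[m]))
    R=(col[...,0]>150)&(col[...,1]<60)&(col[...,2]<60)
    m=box(.525,.185,.06)&R&(z>.07)&(z<.085);print("bar",m.sum(),axis(W[m]),fit(W[m]))
    m=box(.525,.185,.06)&R;print("bar all",m.sum(),fit(W[m]),np.nanmax(W[m][:,2]))
print(ctrl.state())
E
```

```text
top A 229 (array([ 0.52272646, -0.31842367,  0.09663879]), np.float64(-0.1529826261049494)) ((524.9158935546875, -319.5744323730469), (15.041768074035645, 94.38201904296875), 80.93840789794922) [0.08654755 0.09784668 0.10231649]
  walls ((499.31939697265625, -315.9336242675781), (91.3470687866211, 174.31370544433594), 80.58319854736328)
top B 261 (array([ 0.34834612, -0.3322816 ,  0.09715297]), np.float64(-0.19108334540187627)) ((350.175537109375, -334.4599914550781), (17.490406036376953, 93.2503662109375), 78.14163208007812) [0.08667993 0.09793958 0.10326283]
  walls ((374.7005920410156, -340.403076171875), (94.2961196899414, 170.12655639648438), 78.21026611328125)
top board ((526.1268920898438, 134.77894592285156), (269.9779052734375, 190.5567626953125), 89.09038543701172)
bar 104 (array([0.52438106, 0.18999732, 0.07805362]), np.float64(0.07067968487251397)) ((523.403076171875, 190.32289123535156), (52.75665283203125, 15.091117858886719), 2.7898142337799072)
bar all 117 ((523.387451171875, 190.27865600585938), (52.74998474121094, 15.126697540283203), 3.388010263442993) 0.0855564055
[... 1200 characters left out ...]
8e+00,
       -4.37047535e-06,  1.35311646e+00]), 'joint_vel': array([ 0.0009895 , -0.00036673, -0.00131867, -0.00064415, -0.00058712,
        0.00099908]), 'tau': array([ 6.82780556e-04, -5.56753027e+01,  5.03774536e+01,  3.84846871e-04,
       -3.25934097e-04,  4.15040427e-05]), 'eef_pos': array([0.26465541, 0.53849194, 0.25632851]), 'ee_rot': array([[-8.97453757e-01,  4.41108548e-01,  5.39610300e-05],
       [ 4.41108550e-01,  8.97453755e-01,  6.04845979e-05],
       [-2.17472559e-05,  7.80848014e-05, -9.99999997e-01]]), 'force': array([-0.28528527,  0.24606721,  0.03883621]), 'wrist_torque': array([ 0.02131956, -0.01686099, -0.03025287]), 'finger_force': 0.0, 'width': 0.9982727283448373}
```

View pics/crop.png

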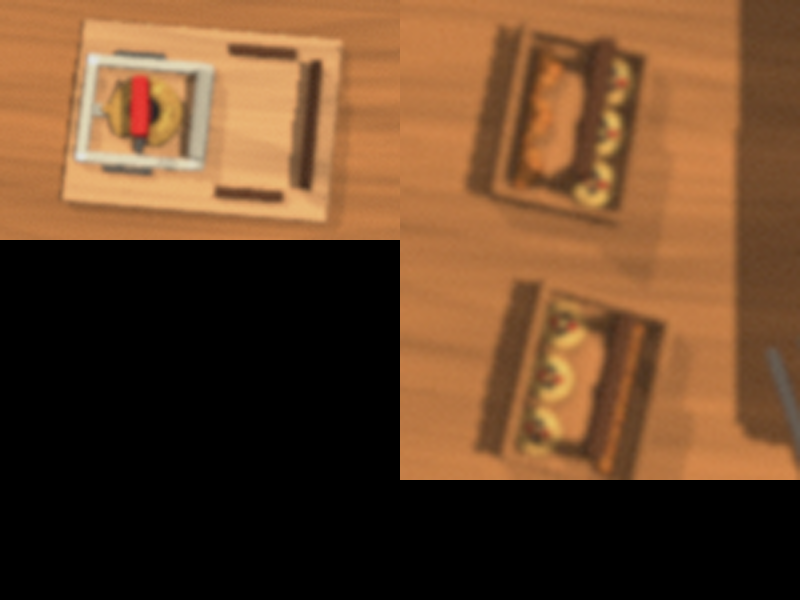

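The crop confirms the pick: tray A (upper tray, pixel (235,392)) is the farther handled one, with centre about (0.525,-0.320) and yaw -0.155. B, below it, is the look-alike. The dock origin is about (0.525,0.080) with yaw -0.014. I'm moving over A now.

```bash
cat >> h.py <<'E'
def plan(p,a=None):
    s=ctrl.state(); R=s["ee_rot"]; d=R.T@(np.array(p)-s["eef_pos"])/.3
    if a is None: r=np.zeros(3)
    else:
        T=np.array([[np.cos(a),np.sin(a),0],[np.sin(a),-np.cos(a),0],[0,0,-1.]])
        r=cv2.Rodrigues(R.T@T)[0].ravel()/2
    print("travel",np.round(d,4),"dr",np.round(r,4),"tcp",np.round(s["eef_pos"],4),"q",np.round(s["q"],2))
E
A='{"travel":[-0.68,-0.728,0],"dr":[0,0,0],"fingers":1}'
python3 -m creep '[{"travel":[-0.68,-0.728,0],"dr":[0,0,0],"fingers":1},{"travel":[-0.68,-0.728,0],"dr":[0,0,0],"fingers":1},{"travel":[-0.68,-0.728,0],"dr":[0,0,0],"fingers":1},{"travel":[-0.68,-0.728,0],"dr":[0,0,0],"fingers":1},{"travel":[-0.68,-0.728,0],"dr":[0,0,0],"fingers":1},{"travel":[-0.68,-0.728,0],"dr":[0,0,0],"fingers":1},{"travel":[-0.68,-0.728,0],"dr":[0,0,0],"fingers":1},{"travel":[-0.68,-0.728,0],"dr":[0,0,0],"fingers":1},{"travel":[-0.68,-0.728,0],"dr":[0,0,0],"fingers":1},{"travel":[-0.68,-0.728,0],"dr":[0,0,0],"fingers":1}]'
python3 -m creep '[{"travel":[-0.68,-0.728,0],"dr":[0,0,0],"fingers":1},{"travel":[-0.68,-0.728,0],"dr":[0,0,0],"fingers":1},{"travel":[-0.68,-0.728,0],"dr":[0,0,0],"fingers":1},{"travel":[-0.68,-0.728,0],"dr":[0,0,0],"fingers":1},{"travel":[-0.68,-0.728,0],"dr":[0,0,0],"fingers":1},{"travel":[-0.68,-0.728,0],"dr":[0,0,0],"fingers":1},{"travel":[-0.68,-0.728,0],"dr":[0,0,0],"fingers":1},{"travel":[-0.68,-0.728,0],"dr":[0,0,0],"fingers":1},{"travel":[-0.68,-0.728,0],"dr":[0,0,0],"fingers":1},{"travel":[-0.68,-0.728,0],"dr":[0,0,0],"fingers":1}]'
python3 -c "
from h import *
plan([.525,-.32,.18],np.pi-.155)"
```

```text
t: 2.03
eef_pos: [0.3516, 0.2525, 0.2565]
ee_rot: [[-0.897, 0.443, 0.001], [0.443, 0.897, 0.001], [-0.0, 0.001, -1.0]]
force: [0.6, 0.2, 0.5]
width: 1.0
finger_force: 0.0
t: 2.87
eef_pos: [0.4383, -0.0323, 0.2561]
ee_rot: [[-0.898, 0.441, -0.001], [0.441, 0.898, 0.001], [0.001, 0.001, -1.0]]
force: [0.0, -0.8, -0.0]
width: 1.0
finger_force: 0.0
travel [-0.6822 -0.7336  0.2525] dr [ 0.0003 -0.0005 -0.1506] tcp [ 0.4383 -0.0323  0.2561] q [-0.37 -0.39 -0.35  1.61  0.    0.08]
```

```bash
python3 -m creep '[{"travel":[-0.682,-0.734,0.25],"dr":[0,0,-0.15],"fingers":1},{"travel":[-0.682,-0.734,0.25],"dr":[0,0,-0.15],"fingers":1},{"travel":[-0.682,-0.734,0.25],"dr":[0,0,-0.15],"fingers":1},{"travel":[-0.682,-0.734,0.25],"dr":[0,0,-0.15],"fingers":1},{"travel":[-0.682,-0.734,0.25],"dr":[0,0,-0.15],"fingers":1},{"travel":[-0.682,-0.734,0.25],"dr":[0,0,-0.15],"fingers":1},{"travel":[-0.682,-0.734,0.25],"dr":[0,0,-0.15],"fingers":1},{"travel":[-0.682,-0.734,0.25],"dr":[0,0,-0.15],"fingers":1},{"travel":[-0.682,-0.734,0.25],"dr":[0,0,-0.15],"fingers":1},{"travel":[-0.682,-0.734,0.25],"dr":[0,0,-0.15],"fingers":1},{"travel":[-0.682,-0.734,0.25],"dr":[0,0,-0.15],"fingers":1}]'
python3 -c "
from h import *
plan([.525,-.32,.094],np.pi-.155)"
```

```text
t: 3.78
eef_pos: [0.5255, -0.3189, 0.1816]
ee_rot: [[-0.988, 0.154, -0.0], [0.154, 0.988, 0.001], [0.0, 0.001, -1.0]]
force: [-0.9, 0.4, 0.2]
width: 0.999
finger_force: 0.0
travel [ 0.0011 -0.004   0.2919] dr [ 0.0003 -0.0001  0.0004] tcp [ 0.5255 -0.3189  0.1816] q [-0.76  0.15  0.01  1.43  0.   -0.6 ]
```

```bash
python3 -m creep '[{"travel":[0,-0.004,0.1],"dr":[0,0,0],"fingers":1},{"travel":[0,-0.004,0.2],"dr":[0,0,0],"fingers":1},{"travel":[0,-0.004,0.29],"dr":[0,0,0],"fingers":1},{"travel":[0,-0.004,0.29],"dr":[0,0,0],"fingers":1},{"travel":[0,-0.004,0.29],"dr":[0,0,0],"fingers":1}]' 70
python3 -m creep '[{"travel":[0,0,0],"dr":[0,0,0],"fingers":0},{"travel":[0,0,0],"dr":[0,0,0],"fingers":0},{"travel":[0,0,0],"dr":[0,0,0],"fingers":0},{"travel":[0,0,0],"dr":[0,0,0],"fingers":0},{"travel":[0,0,0],"dr":[0,0,0],"fingers":0},{"travel":[0,0,0],"dr":[0,0,0],"fingers":0},{"travel":[0,0,0],"dr":[0,0,0],"fingers":0},{"travel":[0,0,0],"dr":[0,0,0],"fingers":0},{"travel":[0,0,0],"dr":[0,0,0],"fingers":0},{"travel":[0,0,0],"dr":[0,0,0],"fingers":0},{"travel":[0,0,0],"dr":[0,0,0],"fingers":0},{"travel":[0,0,0],"dr":[0,0,0],"fingers":0}]' 70
```

```text
t: 4.2
eef_pos: [0.5243, -0.3202, 0.0942]
ee_rot: [[-0.988, 0.154, -0.001], [0.154, 0.988, 0.002], [0.002, 0.001, -1.0]]
force: [0.4, -0.0, -0.2]
width: 1.002
finger_force: 0.0
t: 5.2
eef_pos: [0.5246, -0.3224, 0.0945]
ee_rot: [[-0.988, 0.156, 0.0], [0.156, 0.988, 0.0], [-0.0, 0.0, -1.0]]
force: [0.2, 3.4, 5.2]
width: 0.153
finger_force: 69.8
```

```bash
python3 -m creep '[{"travel":[0,0,-0.03],"dr":[0,0,0],"fingers":0},{"travel":[0,0,-0.07],"dr":[0,0,0],"fingers":0},{"travel":[0,0,-0.12],"dr":[0,0,0],"fingers":0},{"travel":[0,0,-0.18],"dr":[0,0,0],"fingers":0},{"travel":[0,0,-0.24],"dr":[0,0,0],"fingers":0},{"travel":[0,0,-0.3],"dr":[0,0,0],"fingers":0},{"travel":[0,0,-0.36],"dr":[0,0,0],"fingers":0},{"travel":[0,0,-0.4],"dr":[0,0,0],"fingers":0},{"travel":[0,0,-0.4],"dr":[0,0,0],"fingers":0},{"travel":[0,0,-0.4],"dr":[0,0,0],"fingers":0}]'
python3 - <<'E'
from h import *
s=ctrl.snapshot("side"); save(s,"lift.png",(180,420,150,450),2)
W=cloud(s);x,y,z=W[...,0],W[...,1],W[...,2]
st=ctrl.state(); print(st["force"],st["wrist_torque"],st["width"])
plan([.525,-.12,.214],np.pi-.014)
# jaw / fence / lips precise dock features
for c in("side","top"):
    t=s if c=="side" else ctrl.snapshot("top")
    V=cloud(t); X,Y,Z=V[...,0],V[...,1],V[...,2]
    m=(abs(X-.525)<.12)&(Y>-.02)&(Y<.3)
    b=m&(Z>.012)&(Z<.023); r=fit(V[b]); print(c,"board",r, np.nanmedian(V[b][:,2]))
    f=m&(Z>.04)&(Z<.06)&(Y<.07); print("fence",f.sum(),axis(V[f]),fit(V[f]))
    j=m&(Z>.045)&(Z<.06)&(Y>.1)&(Y<.15); print("jaw",j.sum(),axis(V[j]),fit(V[j]))
E
```

```text
t: 6.03
eef_pos: [0.5247, -0.3229, 0.2147]
ee_rot: [[-0.988, 0.156, 0.001], [0.156, 0.988, -0.001], [-0.001, -0.001, -1.0]]
force: [-0.4, -0.0, -3.9]
width: 0.153
finger_force: 68.8
[ 0.82591551  0.01425829 -4.6142625 ] [-0.043067   -0.01362435  0.00629917] 0.15119699221459246
travel [ 0.1031  0.667  -0.0012] dr [ 0.0002 -0.0003 -0.0715] tcp [ 0.5243 -0.3225  0.2136] q [-0.76  0.15  0.07  1.49 -0.   -0.61]
side board ((526.20263671875, 134.9755096435547), (273.8248596191406, 190.54486083984375), 89.30550384521484) 0.018158787718842828
fence 345 (array([0.52407776, 0.02052868, 0.04695407]), np.float64(-0.014232424246518861)) ((525.0995483398438, 21.995948791503906), (14.052477836608887, 130.84458923339844), 88.88103485107422)
jaw 203 (array([0.52645224, 0.1349244 , 0.0500155 ]), np.float64(-0.01468034439063955)) ((526.5064697265625, 133.59593200683594), (15.89122200012207, 89.91559600830078), 87.05673217773438)
top board ((526.3505859375, 134.9035186767578), (270.5674133300781, 190.990478515625), 89.10749816894531) 0.018675257020819697
fence 258 (array([0.52320835, 0.02338746, 0.04999438]), np.float64(-0.013493701527910774)) ((523.8529663085938, 23.860980987548828), (14.294702529907227, 129.0776824951172), 89.08401489257812)
jaw 163 (array([0.52487852, 0.13454857, 0.05132005]), np.float64(-0.014954949449386808)) ((525.7024536132812, 134.31341552734375), (14.258367538452148, 90.32405853271484), 89.21918487548828)
```

View pics/lift.png

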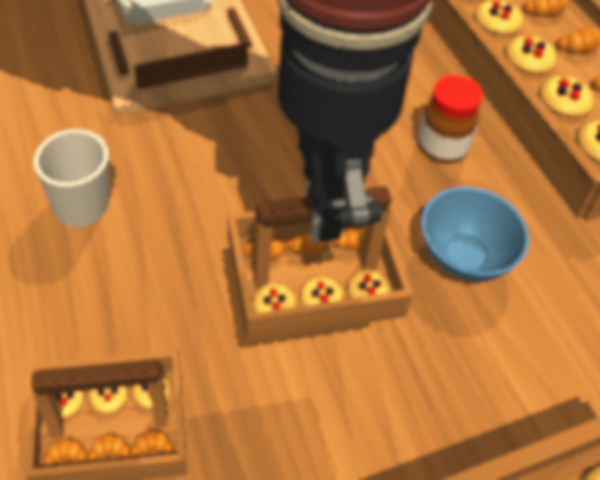

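The tray is lifted and level, with the handle held at its middle. I'm carrying it over to the dock.

```bash
python3 -m creep '[{"travel":[0,0.02,0],"dr":[0,0,0],"fingers":0},{"travel":[0.01,0.06,0],"dr":[0,0,0],"fingers":0},{"travel":[0.02,0.12,0],"dr":[0,0,-0.01],"fingers":0},{"travel":[0.03,0.2,0],"dr":[0,0,-0.02],"fingers":0},{"travel":[0.04,0.28,0],"dr":[0,0,-0.03],"fingers":0},{"travel":[0.055,0.36,0],"dr":[0,0,-0.04],"fingers":0},{"travel":[0.07,0.44,0],"dr":[0,0,-0.05],"fingers":0},{"travel":[0.08,0.52,0],"dr":[0,0,-0.06],"fingers":0},{"travel":[0.09,0.58,0],"dr":[0,0,-0.07],"fingers":0},{"travel":[0.1,0.63,0],"dr":[0,0,-0.0715],"fingers":0},{"travel":[0.103,0.66,0],"dr":[0,0,-0.0715],"fingers":0},{"travel":[0.103,0.667,0],"dr":[0,0,-0.0715],"fingers":0}]'
python3 -c "
from h import *
plan([.5254,.078,.175],np.pi-.0145)"
```

```text
t: 7.13
eef_pos: [0.525, -0.1183, 0.2142]
ee_rot: [[-1.0, 0.013, -0.0], [0.013, 1.0, 0.0], [0.0, 0.0, -1.0]]
force: [0.7, -0.1, -4.5]
width: 0.147
finger_force: 68.8
travel [0.0071 0.6542 0.1308] dr [ 0.0002 -0.0001  0.0009] tcp [ 0.525  -0.1183  0.2142] q [-0.46 -0.09 -0.17  1.49  0.   -0.45]
```

```bash
python3 -m creep '[{"travel":[0,0.02,0],"dr":[0,0,0],"fingers":0},{"travel":[0,0.06,0],"dr":[0,0,0],"fingers":0},{"travel":[0,0.12,0],"dr":[0,0,0],"fingers":0},{"travel":[0,0.2,0],"dr":[0,0,0],"fingers":0},{"travel":[0,0.28,0],"dr":[0,0,0],"fingers":0},{"travel":[0.005,0.36,0],"dr":[0,0,0],"fingers":0},{"travel":[0.005,0.44,0],"dr":[0,0,0],"fingers":0},{"travel":[0.007,0.52,0],"dr":[0,0,0],"fingers":0},{"travel":[0.007,0.58,0.03],"dr":[0,0,0.001],"fingers":0},{"travel":[0.007,0.63,0.08],"dr":[0,0,0.001],"fingers":0},{"travel":[0.007,0.654,0.12],"dr":[0,0,0.001],"fingers":0},{"travel":[0.007,0.654,0.13],"dr":[0,0,0.001],"fingers":0},{"travel":[0.007,0.654,0.13],"dr":[0,0,0.001],"fingers":0}]'
python3 - <<'E'
from h import *
s=ctrl.snapshot("side"); save(s,"over.png",(100,280,150,350),3)
for t in (s,ctrl.snapshot("top")):
    V=cloud(t); X,Y,Z=V[...,0],V[...,1],V[...,2]
    m=(abs(X-.525)<.12)&(Y>-.02)&(Y<.16)
    f=m&(Z>.095)&(Z<.116); print("walls",f.sum(),fit(V[f]))
    f=m&(Z>.155)&(Z<.185)&(abs(Y-.078)<.02); print("handle",f.sum(),fit(V[f]),axis(V[f]))
plan([.5254,.078,.1135],np.pi-.0145)
E
```

```text
t: 8.22
eef_pos: [0.525, 0.076, 0.1739]
ee_rot: [[-1.0, 0.016, -0.002], [0.016, 1.0, -0.0], [0.002, -0.0, -1.0]]
force: [0.2, 1.1, -3.2]
width: 0.154
finger_force: 68.7
walls 1052 ((525.5132446289062, 76.72820281982422), (93.77713012695312, 120.4825668334961), 89.07079315185547)
handle 341 ((525.0869750976562, 70.66375732421875), (25.054807662963867, 93.76497650146484), 88.2360610961914) (array([0.52122199, 0.07025764, 0.17025668]), np.float64(-0.01376206941843873))
walls 280 ((525.5748291015625, 54.3029670715332), (46.208248138427734, 120.81301879882812), 89.05628967285156)
handle 16 ((496.4930725097656, 66.29620361328125), (3.887697458267212, 37.85283279418945), 72.33775329589844) (array([0.48564332, 0.07003465, 0.1721298 ]), np.float64(-0.25455311804995434))
travel [0.0021 0.0091 0.2073] dr [-0.0001  0.0001 -0.0012] tcp [0.526  0.0753 0.1757] q [-0.1  -0.11 -0.26  1.42 -0.   -0.09]
```

View pics/over.png

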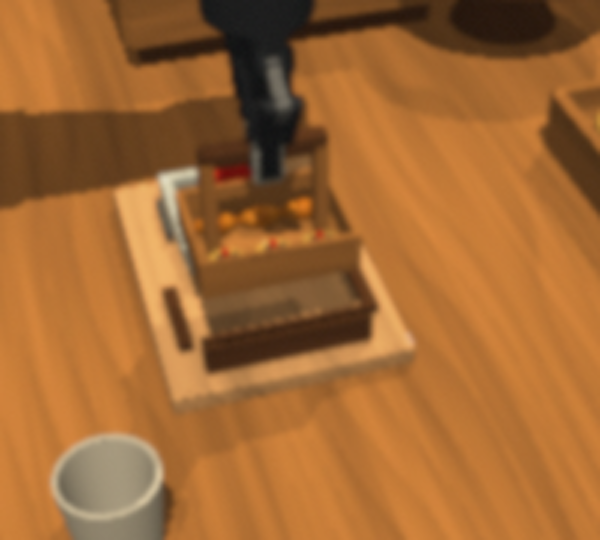

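The tray is square over the bay. The camera puts it about 3 mm low in y, so I'm correcting that while lowering.

```bash
python3 -m creep '[{"travel":[0,0.009,0],"dr":[0,0,0],"fingers":0},{"travel":[0,0.009,0.02],"dr":[0,0,0],"fingers":0},{"travel":[0,0.009,0.05],"dr":[0,0,0],"fingers":0},{"travel":[0,0.009,0.08],"dr":[0,0,0],"fingers":0},{"travel":[0,0.009,0.1],"dr":[0,0,0],"fingers":0},{"travel":[0,0.009,0.12],"dr":[0,0,0],"fingers":0},{"travel":[0,0.009,0.14],"dr":[0,0,0],"fingers":0},{"travel":[0,0.009,0.155],"dr":[0,0,0],"fingers":0},{"travel":[0,0.009,0.17],"dr":[0,0,0],"fingers":0},{"travel":[0,0.009,0.18],"dr":[0,0,0],"fingers":0},{"travel":[0,0.009,0.19],"dr":[0,0,0],"fingers":0},{"travel":[0,0.009,0.195],"dr":[0,0,0],"fingers":0},{"travel":[0,0.009,0.195],"dr":[0,0,0],"fingers":0}]'
```

```text
t: 9.4
eef_pos: [0.5257, 0.0789, 0.1165]
ee_rot: [[-1.0, 0.016, -0.0], [0.016, 1.0, 0.0], [0.0, 0.0, -1.0]]
force: [0.6, 0.2, -3.9]
width: 0.148
finger_force: 68.7
```

No contact yet, so about 4 mm remains. I'll settle the tray, then release.

```bash
python3 -m creep '[{"travel":[0,0,0.004],"dr":[0,0,0],"fingers":0},{"travel":[0,0,0.008],"dr":[0,0,0],"fingers":0},{"travel":[0,0,0.012],"dr":[0,0,0],"fingers":0},{"travel":[0,0,0.014],"dr":[0,0,0],"fingers":0},{"travel":[0,0,0.014],"dr":[0,0,0],"fingers":0}]'
python3 -c "
from h import *
plan([.5254,.078,.1135],np.pi-.0145); print(ctrl.state()['force'],ctrl.state()['wrist_torque'])"
```

```text
t: 9.82
eef_pos: [0.5259, 0.0789, 0.1126]
ee_rot: [[-1.0, 0.016, 0.0], [0.016, 1.0, 0.0], [-0.0, 0.0, -1.0]]
force: [-0.4, -0.3, -4.0]
width: 0.152
finger_force: 68.8
travel [ 0.0015 -0.0031 -0.003 ] dr [ 0.0001  0.     -0.0006] tcp [0.5259 0.0789 0.1126] q [-0.1  -0.08 -0.35  1.3   0.   -0.08]
[-0.41569048 -0.26861449 -4.03638098] [-0.00211044 -0.01513384  0.00742525]
```

```bash
python3 -m creep '[{"travel":[0,0,0.003],"dr":[0,0,0],"fingers":0},{"travel":[0,0,0.006],"dr":[0,0,0],"fingers":0},{"travel":[0,0,0.006],"dr":[0,0,0],"fingers":0}]'
```

```text
t: 10.07
eef_pos: [0.5261, 0.0794, 0.1123]
ee_rot: [[-1.0, 0.015, 0.001], [0.015, 1.0, 0.001], [-0.001, 0.001, -1.0]]
force: [-5.2, 2.6, 9.2]
width: 0.148
finger_force: 70.6
```

```bash
python3 -m creep '[{"travel":[0,0,-0.002],"dr":[0,0,0],"fingers":1},{"travel":[0,0,-0.003],"dr":[0,0,0],"fingers":1},{"travel":[0,0,-0.003],"dr":[0,0,0],"fingers":1},{"travel":[0,0,-0.003],"dr":[0,0,0],"fingers":1},{"travel":[0,0,-0.003],"dr":[0,0,0],"fingers":1},{"travel":[0,0,-0.003],"dr":[0,0,0],"fingers":1},{"travel":[0,0,-0.003],"dr":[0,0,0],"fingers":1},{"travel":[0,0,-0.003],"dr":[0,0,0],"fingers":1},{"travel":[0,0,-0.003],"dr":[0,0,0],"fingers":1},{"travel":[0,0,-0.003],"dr":[0,0,0],"fingers":1}]'
python3 -m creep '[{"travel":[0,0,-0.08],"dr":[0,0,0],"fingers":1},{"travel":[0,0,-0.2],"dr":[0,0,0],"fingers":1},{"travel":[0,-0.2,-0.33],"dr":[0,0,0],"fingers":1},{"travel":[0,-0.3,-0.45],"dr":[0,0,0],"fingers":1},{"travel":[0,-0.4,-0.5],"dr":[0,0,0],"fingers":1},{"travel":[0,-0.5,-0.5],"dr":[0,0,0],"fingers":1},{"travel":[0,-0.6,-0.5],"dr":[0,0,0],"fingers":1},{"travel":[0,-0.6,-0.5],"dr":[0,0,0],"fingers":1}]'
python3 - <<'E'
from h import *
s=ctrl.snapshot("top"); save(s,"placed.png",(180,280,150,290),5)
for t in (s,ctrl.snapshot("side")):
    V=cloud(t); X,Y,Z=V[...,0],V[...,1],V[...,2]
    m=(abs(X-.525)<.12)&(Y>-.02)&(Y<.3)
    f=m&(Z>.095)&(Z<.13); print("handle",f.sum(),fit(V[f]),axis(V[f]),np.nanpercentile(Z[f],95))
    r=t["color"].astype(int); R=(r[...,0]>150)&(r[...,1]<60)&(r[...,2]<60)&m&(Z>.07)&(Y>.15); print("bar",R.sum(),fit(V[R]),axis(V[R]))
    j=m&(Z>.03)&(Z<.075)&(Y>.12)&(abs(X-.53)<.07); print("jaw",j.sum(),fit(V[j]))
plan([.527,.1905,.14],np.pi+.075)
E
```

```text
t: 10.9
eef_pos: [0.5258, 0.0789, 0.1117]
ee_rot: [[-1.0, 0.016, 0.0], [0.016, 1.0, 0.0], [-0.0, 0.0, -1.0]]
force: [0.4, 0.3, 0.7]
width: 0.996
finger_force: 0.0
t: 11.57
eef_pos: [0.5233, -0.1075, 0.2629]
ee_rot: [[-1.0, 0.021, 0.002], [0.021, 1.0, -0.003], [-0.002, -0.003, -1.0]]
force: [0.4, 0.2, -0.0]
width: 1.0
finger_force: 0.0
handle 218 ((525.8572998046875, 79.6855697631836), (14.13211441040039, 92.6929931640625), 88.97110748291016) (array([0.52440924, 0.07932969, 0.11572114]), np.float64(-0.01903934179989159)) 0.1212889236141023
bar 79 ((526.9345092773438, 191.083740234375), (51.269527435302734, 9.82978343963623), 4.847164630889893) (array([0.52721756, 0.191311  , 0.07972518]), np.float64(0.09283380700269689))
jaw 1218 ((526.4014892578125, 188.33761596679688), (137.14321899414062, 125.13047790527344), 89.2350082397461)
handle 376 ((527.0128784179688, 79.04866027832031), (17.330888748168945, 94.17871856689453), 89.10649871826172) (array([0.52493443, 0.076792  , 0.11106027]), np.float64(-0.02244895842758556)) 0.11708604907830288
bar 1 ((521.5648193359375, 195.58389282226562), (0.0, 0.0), 0.0) (array([0.52156483, 0.19558389, 0.07726243]), np.float64(nan))
jaw 838 ((526.8838500976562, 188.89361572265625), (137.78883361816406, 122.19210815429688), 89.71028137207031)
travel [0.0048 0.9771 0.4059] dr [ 0.0001  0.0001 -0.0469] tcp [ 0.5229 -0.1026  0.2617] q [-0.44 -0.1  -0.1   1.57  0.   -0.42]h.py:20: RuntimeWarning: Degrees of freedom <= 0 for slice
  c=P.mean(0); w,v=np.linalg.eigh(np.cov(P[:,:2].T)); d=v[:,1]; d*=np.sign(d[0]); return c,np.arctan2(d[1],d[0])
  c *= np.true_divide(1, fact)
  c *= np.true_divide(1, fact)
```

View pics/placed.png

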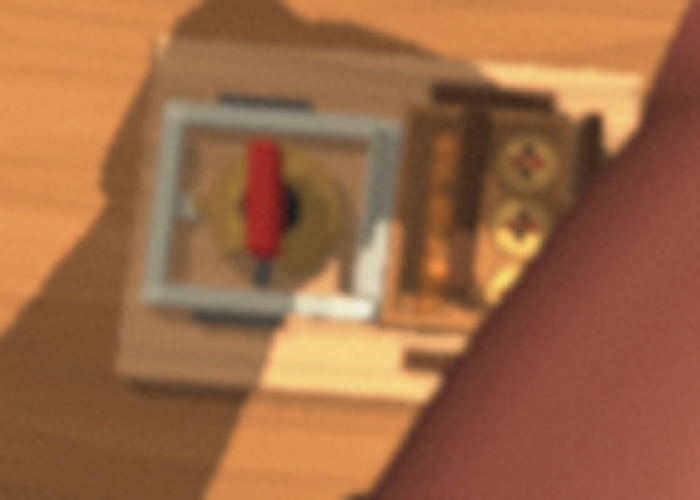

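The tray sits flat and square in the bay, with the handle at (0.525,0.079) and the jaw open. In this crop the brass cam's dark horn is at about (262,270), just below the red bar, and the roller is at about (190,208). That puts the drop at roughly 1.1 rad of turn. I'm going to the knob with half-open fingers to clear the jaw flare.

```bash
python3 -m creep '[{"travel":[0,0.1,0],"dr":[0,0,-0.01],"fingers":0.45},{"travel":[0,0.2,0],"dr":[0,0,-0.02],"fingers":0.45},{"travel":[0,0.32,0],"dr":[0,0,-0.03],"fingers":0.45},{"travel":[0,0.44,0],"dr":[0,0,-0.05],"fingers":0.45},{"travel":[0,0.56,0],"dr":[0,0,-0.05],"fingers":0.45},{"travel":[0,0.68,0],"dr":[0,0,-0.05],"fingers":0.45},{"travel":[0.005,0.8,0],"dr":[0,0,-0.05],"fingers":0.45},{"travel":[0.005,0.9,0],"dr":[0,0,-0.05],"fingers":0.45},{"travel":[0.005,0.977,0.1],"dr":[0,0,-0.05],"fingers":0.45},{"travel":[0.005,0.977,0.2],"dr":[0,0,-0.05],"fingers":0.45},{"travel":[0.005,0.977,0.3],"dr":[0,0,-0.05],"fingers":0.45},{"travel":[0.005,0.977,0.4],"dr":[0,0,-0.05],"fingers":0.45},{"travel":[0.005,0.977,0.4],"dr":[0,0,-0.05],"fingers":0.45},{"travel":[0.005,0.977,0.4],"dr":[0,0,-0.05],"fingers":0.45}]' 40
python3 -c "
from h import *
plan([.527,.191,.072],np.pi+.08)"
```

```text
t: 12.83
eef_pos: [0.5243, 0.1928, 0.1406]
ee_rot: [[-0.996, -0.086, -0.004], [-0.086, 0.996, -0.0], [0.004, 0.0, -1.0]]
force: [0.6, 0.2, 1.6]
width: 0.451
finger_force: 0.0
travel [-0.0092 -0.0069  0.2286] dr [ 0.0001 -0.0018  0.0028] tcp [0.5243 0.1928 0.1406] q [ 0.12 -0.01 -0.23  1.35  0.    0.03]
```

```bash
python3 -m creep '[{"travel":[-0.006,-0.006,0.06],"dr":[0,0,0],"fingers":0.45},{"travel":[-0.006,-0.006,0.12],"dr":[0,0,0],"fingers":0.45},{"travel":[-0.006,-0.006,0.18],"dr":[0,0,0],"fingers":0.45},{"travel":[-0.006,-0.006,0.228],"dr":[0,0,0],"fingers":0.45},{"travel":[-0.006,-0.006,0.228],"dr":[0,0,0],"fingers":0.45},{"travel":[-0.006,-0.006,0.228],"dr":[0,0,0],"fingers":0},{"travel":[-0.006,-0.006,0.228],"dr":[0,0,0],"fingers":0},{"travel":[-0.006,-0.006,0.228],"dr":[0,0,0],"fingers":0},{"travel":[-0.006,-0.006,0.228],"dr":[0,0,0],"fingers":0},{"travel":[-0.006,-0.006,0.228],"dr":[0,0,0],"fingers":0},{"travel":[-0.006,-0.006,0.228],"dr":[0,0,0],"fingers":0},{"travel":[-0.006,-0.006,0.228],"dr":[0,0,0],"fingers":0}]' 40
cat >> h.py <<'E'
def look():
    s=ctrl.state(); R=s["ee_rot"]; print("t",round(s["t"],2),"yaw",round(np.arctan2(R[1,0],R[0,0])%(2*np.pi)-np.pi,3),"p",np.round(s["eef_pos"],4),"F",np.round(s["force"],1),"T",np.round(s["wrist_torque"],2),"w",round(s["width"],3),"ff",round(s["finger_force"],1),"q6",round(s["q"][5],2))
    for c in("side","top"):
        V=cloud(ctrl.snapshot(c)); X,Y,Z=V[...,0],V[...,1],V[...,2]
        # jaw face/flare: points near the top of the jaw wall, in dock y
        yd=(Y-.0798)-.0145*-(X-.5254)-.0; m=(abs(X-.526)<.042)&(yd>.03)&(yd<.075)&(Z>.045)&(Z<.06)
        b=(abs(X-.526)<.05)&(yd>.15)&(yd<.19)&(Z>.023)&(Z<.04)
        print(" ",c,"jaw",m.sum(),np.round(np.percentile(yd[m],[10,50,90]),4) if m.any() else'',"yoke far",b.sum(),np.round(np.percentile(yd[b],[10,50,90]),4) if b.any() else'')
E
python3 -c "
from h import *
look()"
```

```text
t: 13.83
eef_pos: [0.5292, 0.1918, 0.0761]
ee_rot: [[-0.996, -0.085, 0.003], [-0.085, 0.996, 0.003], [-0.003, 0.003, -1.0]]
force: [-1.7, 7.2, 1.8]
width: 0.182
finger_force: 40.8
t 13.83 yaw 0.085 p [0.5292 0.1918 0.0761] F [-1.7  7.2  1.8] T [ 1.12  0.27 -0.13] w 0.182 ff 40.8 q6 0.03
  side jaw 180 [0.0408 0.0504 0.0565] yoke far 72 [0.1548 0.1671 0.1745]
  top jaw 208 [0.0412 0.0519 0.0584] yoke far 0
```

```bash
python3 -m creep '[{"travel":[0,0.004,0],"dr":[0,0,0],"fingers":0},{"travel":[0,0.004,0],"dr":[0,0,0.03],"fingers":0},{"travel":[0,0.004,0],"dr":[0,0,0.06],"fingers":0},{"travel":[0,0.004,0],"dr":[0,0,0.09],"fingers":0},{"travel":[0,0.004,0],"dr":[0,0,0.12],"fingers":0},{"travel":[0,0.004,0],"dr":[0,0,0.15],"fingers":0},{"travel":[0,0.004,0],"dr":[0,0,0.18],"fingers":0},{"travel":[0,0.004,0],"dr":[0,0,0.2],"fingers":0},{"travel":[0,0.004,0],"dr":[0,0,0.2],"fingers":0},{"travel":[0,0.004,0],"dr":[0,0,0.2],"fingers":0}]' 50
python3 -c "
from h import *
look()"
```

```text
t: 14.77
eef_pos: [0.529, 0.1906, 0.076]
ee_rot: [[-0.95, 0.312, 0.002], [0.312, 0.95, -0.002], [-0.003, -0.001, -1.0]]
force: [-4.7, -6.5, 8.5]
width: 0.178
finger_force: 51.2
t 14.77 yaw -0.317 p [0.529  0.1906 0.076 ] F [-4.7 -6.5  8.5] T [-1.44  0.93 -0.07] w 0.178 ff 51.2 q6 0.43
  side jaw 181 [0.0405 0.0469 0.0563] yoke far 81 [0.158  0.1677 0.1752]
  top jaw 205 [0.0413 0.0524 0.0591] yoke far 0
```

```bash
python3 -m creep '[{"travel":[0.001,-0.003,0],"dr":[0,0,0.02],"fingers":0},{"travel":[0.001,-0.003,0],"dr":[0,0,0.04],"fingers":0},{"travel":[0.001,-0.003,0],"dr":[0,0,0.06],"fingers":0},{"travel":[0.001,-0.003,0],"dr":[0,0,0.08],"fingers":0},{"travel":[0.001,-0.003,0],"dr":[0,0,0.1],"fingers":0},{"travel":[0.001,-0.003,0],"dr":[0,0,0.12],"fingers":0},{"travel":[0.001,-0.003,0],"dr":[0,0,0.14],"fingers":0}]'
python3 -c "
from h import *
look()"
```

```text
t: 15.45
eef_pos: [0.5285, 0.1897, 0.076]
ee_rot: [[-0.826, 0.563, 0.003], [0.563, 0.826, -0.003], [-0.004, -0.001, -1.0]]
force: [-4.5, -7.7, 9.7]
width: 0.178
finger_force: 51.2
t 15.45 yaw -0.598 p [0.5285 0.1897 0.076 ] F [-4.5 -7.7  9.7] T [-1.83  1.    0.28] w 0.178 ff 51.2 q6 0.71
  side jaw 185 [0.041  0.0512 0.0564] yoke far 83 [0.1589 0.1684 0.1756]
  top jaw 209 [0.0409 0.0525 0.0592] yoke far 0
```

```bash
python3 -m creep '[{"travel":[0.001,-0.002,0.002],"dr":[0,0,0.02],"fingers":0},{"travel":[0.001,-0.002,0.002],"dr":[0,0,0.04],"fingers":0},{"travel":[0.001,-0.002,0.002],"dr":[0,0,0.05],"fingers":0},{"travel":[0.001,-0.002,0.002],"dr":[0,0,0.05],"fingers":0}]' | tail -0
python3 -c "
from h import *
look()"
```

```text
t 15.88 yaw -0.698 p [0.5283 0.1893 0.076 ] F [-4.4 -7.9 12.5] T [-1.81  1.12  0.13] w 0.175 ff 51.7 q6 0.81
  side jaw 182 [0.0408 0.0509 0.0571] yoke far 91 [0.1588 0.1685 0.1761]
  top jaw 210 [0.0414 0.0538 0.0606] yoke far 0 Exception ignored on flushing sys.stdout:
BrokenPipeError: [Errno 32] Broken pipe
```

```bash
python3 -m creep '[{"travel":[0.001,-0.002,-0.005],"dr":[0,0,0.02],"fingers":0},{"travel":[0.001,-0.002,-0.008],"dr":[0,0,0.04],"fingers":0},{"travel":[0.001,-0.002,-0.008],"dr":[0,0,0.05],"fingers":0},{"travel":[0.001,-0.002,-0.008],"dr":[0,0,0.05],"fingers":0}]' >/dev/null
python3 -c "
from h import *
look()"
```

```text
t 16.32 yaw -0.799 p [0.5279 0.189  0.0762] F [ 7.6 -5.3 -8.7] T [-1.29 -1.25 -0.29] w 0.182 ff 50.2 q6 0.91
  side jaw 179 [0.041  0.0506 0.0566] yoke far 92 [0.1563 0.1677 0.1755]
  top jaw 208 [0.0413 0.0523 0.0592] yoke far 0
```

```bash
python3 -m creep '[{"travel":[-0.002,0,0.003],"dr":[0,0,0.02],"fingers":0},{"travel":[-0.002,0,0.003],"dr":[0,0,0.04],"fingers":0},{"travel":[-0.002,0,0.003],"dr":[0,0,0.05],"fingers":0},{"travel":[-0.002,0,0.003],"dr":[0,0,0.05],"fingers":0}]' >/dev/null
python3 -c "
from h import *
look()"
```

```text
t 16.75 yaw -0.898 p [0.5277 0.1887 0.0761] F [-0.1 -6.3  0.9] T [-1.33  0.22 -0.28] w 0.174 ff 51.7 q6 1.01
  side jaw 177 [0.0393 0.0464 0.0529] yoke far 92 [0.1563 0.1637 0.1703]
  top jaw 196 [0.0394 0.0488 0.0548] yoke far 0
```

The jaw has started to drop, by about 4 mm. I'm continuing in small steps.

```bash
python3 -m creep '[{"travel":[0,-0.002,0],"dr":[0,0,0.02],"fingers":0},{"travel":[0,-0.002,0],"dr":[0,0,0.04],"fingers":0},{"travel":[0,-0.002,0],"dr":[0,0,0.05],"fingers":0},{"travel":[0,-0.002,0],"dr":[0,0,0.05],"fingers":0}]' >/dev/null
python3 -c "
from h import *
look()"
```

```text
t 17.18 yaw -0.998 p [0.5273 0.1886 0.0761] F [-0.3 -6.4  2.7] T [-1.39  0.16 -0.1 ] w 0.179 ff 51.8 q6 1.11
  side jaw 180 [0.0367 0.0432 0.0501] yoke far 83 [0.1587 0.162  0.1685]
  top jaw 201 [0.037  0.0456 0.0522] yoke far 0
```

```bash
python3 -m creep '[{"travel":[0,-0.002,0],"dr":[0,0,0.01],"fingers":0},{"travel":[0,-0.002,0],"dr":[0,0,0.02],"fingers":0},{"travel":[0,-0.002,0],"dr":[0,0,0.03],"fingers":0},{"travel":[0,-0.002,0],"dr":[0,0,0.03],"fingers":0}]' >/dev/null
python3 -c "
from h import *
look()"
```

```text
t 17.62 yaw -1.058 p [0.5271 0.1884 0.0761] F [ 1.8 -3.9  1.9] T [-1.31 -0.11 -0.01] w 0.179 ff 51.8 q6 1.17
  side jaw 177 [0.0365 0.0449 0.0499] yoke far 90 [0.1565 0.1615 0.1678]
  top jaw 212 [0.0371 0.0453 0.052 ] yoke far 0
```

```bash
python3 -m creep '[{"travel":[0,-0.001,0],"dr":[0,0,0.008],"fingers":0},{"travel":[0,-0.001,0],"dr":[0,0,0.015],"fingers":0},{"travel":[0,-0.001,0],"dr":[0,0,0.015],"fingers":0}]' >/dev/null
python3 -c "
from h import *
look()"
```

```text
t 17.97 yaw -1.087 p [0.527  0.1884 0.0761] F [ 3.1 -4.2  2.7] T [-1.17 -0.26  0.01] w 0.178 ff 51.6 q6 1.2
  side jaw 179 [0.0369 0.0436 0.05  ] yoke far 92 [0.1577 0.1618 0.1682]
  top jaw 202 [0.0372 0.0455 0.0523] yoke far 0
```

The jaw has stopped at the tray, the total shift is about 7 mm and the torque is zero. I'm letting go and retreating straight up.

```bash
python3 -m creep '[{"travel":[0,0,0],"dr":[0,0,0],"fingers":0.4},{"travel":[0,0,0],"dr":[0,0,0],"fingers":0.4},{"travel":[0,0,0],"dr":[0,0,0],"fingers":0.4},{"travel":[0,0,0],"dr":[0,0,0],"fingers":0.4},{"travel":[0,0,0],"dr":[0,0,0],"fingers":0.4},{"travel":[0,0,-0.05],"dr":[0,0,0],"fingers":0.4},{"travel":[0,0,-0.12],"dr":[0,0,0],"fingers":0.4},{"travel":[0,0,-0.2],"dr":[0,0,0],"fingers":0.4},{"travel":[0,0,-0.3],"dr":[0,0,0],"fingers":0.4},{"travel":[0,0,-0.4],"dr":[0,0,0],"fingers":0.4},{"travel":[0,0,-0.5],"dr":[0,0,0],"fingers":0.4},{"travel":[0.2,0,-0.6],"dr":[0,0,0],"fingers":0.4},{"travel":[0.4,0,-0.6],"dr":[0,0,0],"fingers":0.4},{"travel":[0.6,0,-0.6],"dr":[0,0,0],"fingers":0.4},{"travel":[0.6,0,-0.6],"dr":[0,0,0],"fingers":0.4},{"travel":[0.6,0,-0.6],"dr":[0,0,0],"fingers":0.4}]'
python3 - <<'E'
from h import *
look()
s=ctrl.snapshot("top"); save(s,"end.png",(180,280,150,290),5)
for t in (s,ctrl.snapshot("side")):
    V=cloud(t); X,Y,Z=V[...,0],V[...,1],V[...,2]
    f=(abs(X-.525)<.1)&(Y>.03)&(Y<.13)&(Z>.095)&(Z<.13); print("handle",f.sum(),fit(V[f]),axis(V[f])[1],np.nanpercentile(Z[f],95))
E
```

```text
t: 19.4
eef_pos: [0.4391, 0.3516, 0.255]
ee_rot: [[-0.469, 0.883, 0.0], [0.883, 0.469, 0.002], [0.001, 0.001, -1.0]]
force: [0.2, 0.0, -0.5]
width: 0.398
finger_force: 0.0
t 19.4 yaw -1.083 p [0.4391 0.3516 0.255 ] F [ 0.2  0.  -0.5] T [-0.02  0.01  0.02] w 0.398 ff 0.0 q6 1.53
  side jaw 173 [0.0368 0.0443 0.0499] yoke far 105 [0.1576 0.1621 0.1689]
  top jaw 209 [0.0368 0.0452 0.0518] yoke far 194 [0.1567 0.1633 0.1698]
handle 214 ((525.669677734375, 75.31564331054688), (14.265351295471191, 92.96305847167969), 89.12435150146484) -0.015180948321498808 0.12115055966735039
handle 378 ((527.2506103515625, 75.10568237304688), (16.988628387451172, 94.10533905029297), 88.51202392578125) -0.019574760430382327 0.11744678578697705
```

View pics/end.png

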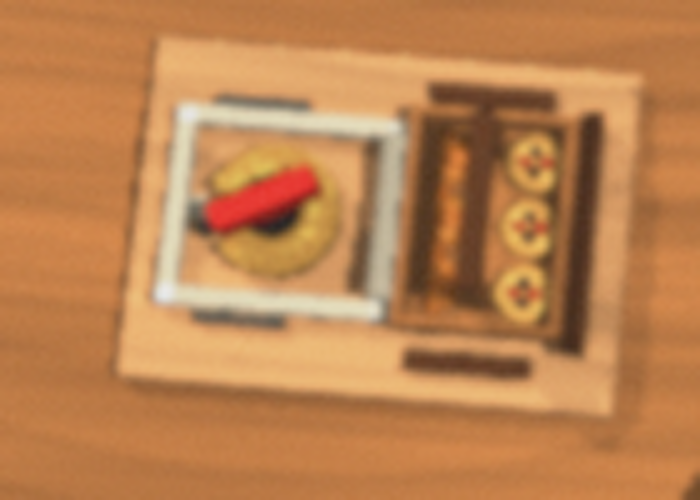

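The end crop shows the jaw at about (385,210) pressed against the tray, and the tray against the fence at about (580,235). The handle shifted about 4 mm to the fence, and the horn at about (200,215) sits just behind the roller. The robot is clear, so I'm handing in.

```bash
python3 -c "
from cell import ctrl
print(ctrl.job_done())"
```

```text
the job is handed in; nothing more can be done
None
```

I set the far tray flat in the bay, turned the knob clockwise about 1.17 rad until the jaw closed on the tray, let go and handed the job in at about 19.5 s of 72 s; the hand-in gave no verdict.

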